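# Unprop and lower a ratchet work rest

## Robot

A 6-joint arm with a two-finger parallel gripper is mounted at the origin on the work surface. World frame = base frame: x ahead of the robot, y to its left, z up, the work surface at z = 0. Lengths are in m, angles in rad, forces in N, time in s.
With the tool pointing down it reaches from about 0.35 to 0.975 m from the base axis. Payload 4.9 kg.
Tool frame: the origin (TCP) lies at the very end of the fingers, on their centre line; the grasp point (between the pads) lies 19 mm behind it; z points along the fingers, y is the line along which they close (so a half turn about z gives the same grasp; the last joint's range is limited). The gripper opens to 85 mm and grips with 20 to 120 N. Pads are 22 mm wide; open, the fingers measure 114 mm over their backs; the gripper's body (76 mm by 85 mm) begins 54 mm behind the grasp point. The pads swing forward as they close: fully open they stand 13 mm farther back than shut.
Start: joints at [-1.287, 0.053, 1.613, -0, 1.476, -0.119], TCP at [0.245, -0.575, 0.231] pointing down, gripper open.
Joint ranges: [-3.01, 3.01], [-1.01, 2.22], [0.06, 2.58], [-1.02, 4.17], [0.09, 2.62], [-3.14, 3.14]. Speed limits (rad/s): [2.57, 2.57, 3.14, 3.14, 3.14, 3.14].

## Interface

Orientations are given as a rotation vector (axis times angle).
In Python, from station import * gives the robot as it stands.
- The arm moves only by the shell command python3 -m crank 'ROWS' [OPENING] [FORCE]. ROWS is JSON, a list of rows, each an object with "offset": the shift along the tool's x, y, z in m, a list of three; "twist": the turn, a rotation vector about the tool's x, y, z in degrees, a list of three. In form: [{"offset": [x, y, z], "twist": [rx, ry, rz]}, ...]. A call has 1 to 20 rows; each row is the pose to reach, as a shift and turn from the pose commanded when the call began, along the tool's axes at that moment; what a row does not reach only later rows make up. A row lasts 1/8 s, in which the tool goes at most 62.5 mm and 10.7 degrees, less where a joint would pass 70% of its speed; a pose out of reach is approached as far as the arm can. A call with a gripper value outside its range is refused whole. OPENING is the opening, from 0 (shut) to 1 (fully open), set as the call begins (- or left out, the last holds). The fingers move at their own pace and stop on an object; FORCE is the grip in N (left out, the last holds). Time passes only in rows, so rows that repeat a pose let the fingers close. It gives the time, the measured TCP pose, the force, the opening and the grip force at its end, in the units of the state.
- get_obs(): the state, without advancing time (a new reading comes with each control period).
- get_image(name): name is "side" or "top"; returns the picture (420x560x3 uint8, red, green, blue); there is no depth.
- get_calibration(name): a dict with "intrinsics" (3x3 intrinsics, pixels), "world_from_camera" (4x4, takes a point from camera to world coordinates). Camera axes: x right, y up, looking along -z (the intrinsics and any distortion apply to the point x, -y, -z); pixel columns grow to the right and rows downward; lengths in m; the calibration is good to about 2 mm. A picture is of the moment at which its call begins. get_calibration takes no time and is no camera call.
- finish_job(): hands the job in; it is judged then, once.
Trained networks look in the newest picture that a camera, given by its name, has taken for a name from the list of things; names that differ only in an ending like _2 or _b are one class to them, and where a whole thing is asked for, a point or a joint stands for the part that bears it (a point fixed in the world has none). Each returns a list of dicts, best first, with "confidence" (0 to 1); they miss things now and then, are a little off and sometimes report something else, mostly with a low value. They report only what shows in the picture. A call takes as long as a camera call. They do not tell look-alikes from the thing itself.
- cut_out(query, camera): "region" (420x560 bool, what is visible of it) and "rect" ([centre column, centre row, width, height] in pixels, round what is visible of it).
The state is a dict: "t": time; "q": joint angles; "dq": joint speeds; "effort": joint torques, N m; "tool_pos": TCP position; "tool_rot": TCP orientation; "contact_force": force on the tool from outside, world axes, zero at the start; "wrist_torque": the same for the moment, N m; "opening": finger opening in m; "grip_force": force on a finger pad.
Only numpy, scipy, OpenCV 4.12 (cv2) and the standard library are available. Lean on these libraries where they do the work, as an engineer would, in place of code of your own. Each camera call takes 0.05 s, during which the arm holds its last target. There are 200 camera calls.

## Task

The red work rest on the bench is propped up by a yellow U-shaped prop. Raise the rest by its black grip at least two clicks of the ratchet and let it hang on its pawl by itself, then lift the prop, without forcing it, out over the white lip and set it down in the blue tray. Finally press the orange pawl tab, gently, never harder than about 20 N, and keep it pressed until the rest has sunk all the way down, then let the tab spring back; leave the bottle, the wrench and the steel ring alone.

Things in the scene. Friction and masses are not known exactly. Their poses are not given: they have to be found in the camera images.
- stand: Fixed blue ratchet stand, origin under the rail's axis on the bench. z up; +y is the side of the sprung brass pawl and its release lever with the orange tab, -y the side of the prop's grip. Base plate x +-60, y -75 to +62, 8 mm thick. Once raised two clicks there is 27 mm between the prop's top and the red crosshead.
- stand_top (a point): Centre of the stand's blue deck, 105 mm above the bench, on the rail's axis; axes as the stand. Deck: 64 mm wide in x, y from -66 to +16 mm. Along its -y edge (y -66 to -60) stands a white lip, 17 mm high above the deck.
- rail_grip (a point): Centre of the rest's black grip block: 24 mm wide in x, 40 long in y, from 22 mm under to 18 mm above this point; axes as the stand. It stands on the red crosshead (60 x 44 mm, 16 thick, 3 mm rubber pads on top at both x ends), whose underside is 38 mm below this point and meets the deck when fully down. A toothed 20 x 20 mm steel rail hangs below.
- rail (a joint): Height of the rest (m): 0 = fully down on the deck, top stop 0.0765. The pawl holds it at 0.0105 and every 0.012 above up to 0.0705; it starts on 0.0345. Lifting takes 5 to 9 N weight, up to about 10 N more as a tooth (12 mm apart) pushes the pawl aside, plus 130 N per m/s of damper drag. Let go, it sinks to the next hold. With the pawl out it sinks at about 0.02 to 0.07 m/s.
- pawl_tab (a point): Centre of the top face of the orange tab on the release lever: 28 mm in x, 30 in y, 9 thick; at rest 103 mm from the rail's axis on the stand's +y side, 87 mm above the bench. Pressed down it has a light free play (about 1 N) of 1 to 18 mm, different each time, then works the sprung pawl (3 to 11 N): teeth free 5 to 9 mm further, hard stop 9.5 mm further. It swings up to 11 mm outward as it sinks.
- prop_mid (a point): Middle of the yellow prop (0.1 to 0.2 kg), half-way up its 31 mm high body; axes as the stand at the start. 119 mm long in y, 54 wide in x; two 12 mm prongs straddle the rail with 30 mm between them. It stands on the deck behind the lip, under the crosshead with 3.5 mm to spare. To come out: lift it more than 17 mm, then draw it at least 85 mm to the stand's -y side.
- prop_grip (a point): Centre of the prop's black upright grip plate: 12 mm thick in x, 30 long in y, top 18 mm above this point, 12 mm thick down to 26 mm below it. It lies 45 mm to the prop's -y side of prop_mid and 30.5 mm above it; the prop's underside is 46 mm below this point; its arm passes 3 mm above the lip.
- tray_in (a point): Centre of the inner floor of the fixed blue tray, 4 mm above the bench; inside 212 x 212 mm, walls 4 mm thick and 30 mm high.
- can: White bottle with a red cap, 60 mm wide, 150 mm high; origin under its centre. A bystander.
- wrench: Steel wrench lying on the bench, about 180 mm long along its x. A bystander.
- coupling: Steel ring, 68 mm wide, 30 mm high; origin under its centre. A bystander.
Things that resemble listed ones, but are neither listed nor needed, are in the scene too. Of the things like the stand, leave any that is brown; of the rest the larger one is meant. Of the things shaped like the part that bears prop_mid, the yellow one is meant.

How it is judged:
On the way, in this order (a step that is already met when the one before it is completed fails the run):
1. the rest is at least two clicks higher and hangs on its pawl untouched, the prop still on the deck (value of joint rail above 0.055 m and velocity of joint rail above -0.01 m/s and contact force between the fingers and rail below 0.2 N and horizontal distance between prop_mid and stand_top below 0.08 m), for 0.2 s.
2. the prop is out of the stand and in the tray while the rest stays up (value of joint rail above 0.043 m and horizontal distance between prop_mid and tray_in below 0.08 m and height (world z) of prop_mid below 0.06 m and contact force between the fingers and prop below 0.2 N), for 0.2 s.
3. the rest has sunk all the way down (value of joint rail below 0.004 m), for 0.1 s.
At the end, for the whole second after the job is handed in: The rest is fully down (within 4 mm), the pawl tab has sprung back (within 4 mm), and the prop lies still in the blue tray (its middle within 80 mm of the tray's centre and below 60 mm) (value of joint rail below 0.004 m and horizontal distance between prop_mid and tray_in below 0.08 m and height (world z) of prop_mid below 0.06 m and linear speed of prop below 0.02 m/s and height (world z) of pawl_tab above 0.083 m); the robot touches nothing.
It fails at once if the tab or the pawl is pressed harder than 20 N (contact force between any of the fingers, the arm and release above 20 N or contact force between any of the fingers, the arm and pawl above 20 N).
It fails at once if the prop is forced against the rest (over 15 N) (contact force between prop and rail above 15 N).
It fails at once if a bystander is moved more than 30 mm (distance of any of can, wrench, coupling from where it was at the start of the episode above 0.03 m).
It also fails if it takes over 72 s, if anything falls off the work surface, if the arm or the gripper's body presses on something with over 40 N, if the wrist force passes 120 N, or if a joint passes its speed limit or range.

## Working session

There is one attempt and no reset: what is moved stays moved. The work goes in short steps, Python scripts to look and compute and a shell command to move; the robot and the scene stay as the last step left them, time stands still between calls to the robot, and variables do not carry over. Pictures are saved under pics/ and viewed, at most 10 in all, crops included, and the job is handed in when it is done.

```bash
mkdir -p pics; ls; python3 - <<'E'
from station import *
import cv2,numpy as np
for n in("side","top"):
    cv2.imwrite(f"pics/{n}0.png",cv2.cvtColor(get_image(n),cv2.COLOR_RGB2BGR))
    c=get_calibration(n);print(n,np.round(c["intrinsics"],1).tolist(),np.round(c["world_from_camera"],3).tolist(),c.keys())
o=get_obs();print(o)
E
```

```text
pics
side [[477.1, 0.0, 278.9], [0.0, 477.1, 210.1], [0.0, 0.0, 1.0]] [[-0.747, 0.375, -0.548, -0.006], [-0.664, -0.432, 0.61, 0.715], [-0.008, 0.82, 0.572, 0.754], [0.0, 0.0, 0.0, 1.0]] dict_keys(['intrinsics', 'world_from_camera'])
top [[519.0, 0.0, 282.3], [0.0, 519.0, 209.1], [0.0, 0.0, 1.0]] [[-0.001, 0.977, -0.213, 0.266], [-1.0, -0.002, -0.005, 0.04], [-0.005, 0.213, 0.977, 1.53], [0.0, 0.0, 0.0, 1.0]] dict_keys(['intrinsics', 'world_from_camera'])
{'t': 0.1, 'q': array([-1.28698615e+00,  5.33169258e-02,  1.61414406e+00, -1.56477199e-05,
        1.47601186e+00, -1.19022536e-01]), 'dq': array([ 1.63163080e-03, -2.14090048e-03, -3.73526330e-03, -2.34306350e-04,
       -7.31408553e-05,  5.15403402e-04]), 'effort': array([ 3.70538755e-04, -3.94908714e+01, -3.71361673e+01, -6.33239961e-05,
        3.98185803e-03, -5.51950219e-07]), 'tool_pos': array([ 0.24484108, -0.5744351 ,  0.23017734]), 'tool_rot': array([-3.07624771e+00, -6.28126093e-01,  2.67291182e-04]), 'contact_force': array([ 0.46735927,  0.23884403, -1.15675821]), 'wrist_torque': array([-0.003453  , -0.01170214, -0.00058852]), 'grip_force': 0.0, 'opening': 0.08553137550506916}
```

View pics/side0.png

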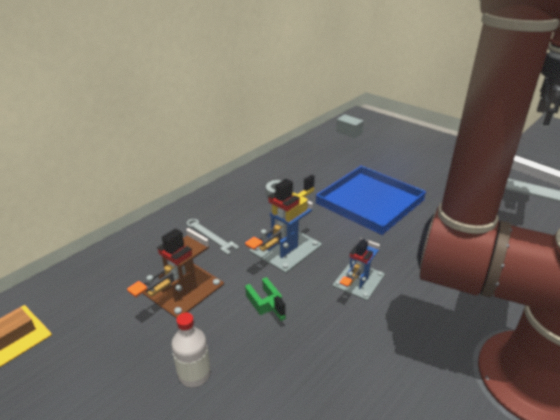

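View pics/top0.png

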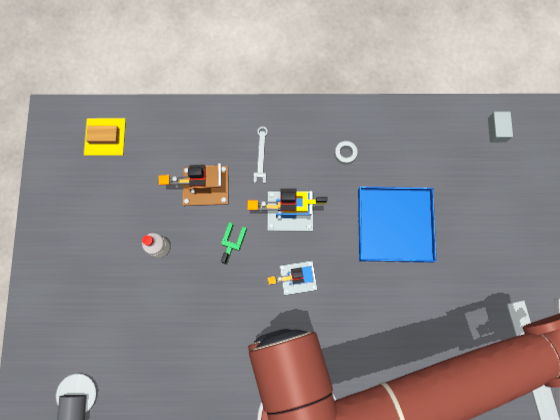

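Stand-like things, in top-view pixels: a brown one (205,187), a large one on a grey base (290,207) and a small one (298,278). The large non-brown one with the yellow prop is meant. The green prop at (233,240) is a decoy. I'll confirm this in a crop and measure.

```bash
cat > h.py <<'E'
from station import *
import cv2,numpy as np
def ray(n,u,v):
    c=get_calibration(n);T=np.array(c["world_from_camera"]);K=np.array(c["intrinsics"])
    d=np.linalg.inv(K)@[u,v,1];d=T[:3,:3]@[d[0],-d[1],-d[2]];return T[:3,3],d
def atz(n,u,v,z):
    o,d=ray(n,u,v);return o+d*(z-o[2])/d[2]
def proj(n,p):
    c=get_calibration(n);T=np.array(c["world_from_camera"]);K=np.array(c["intrinsics"])
    q=T[:3,:3].T@(np.array(p)-T[:3,3]);q=K@[q[0],-q[1],-q[2]];return q[:2]/q[2]
def tri(a,b):
    A=np.zeros((3,3));B=np.zeros(3)
    for n,p in(("side",a),("top",b)):
        o,d=ray(n,*p);d=d/np.linalg.norm(d);P=np.eye(3)-np.outer(d,d);A+=P;B+=P@o
    x=np.linalg.solve(A,B);return x
E
python3 - <<'E'
from h import *
ims={n:get_image(n) for n in("side","top")}
a=cv2.resize(ims["side"][165:275,235:335],None,fx=4,fy=5.0,interpolation=cv2.INTER_CUBIC)
b=cv2.resize(ims["top"][180:240,240:335],None,fx=4.2,fy=5,interpolation=cv2.INTER_CUBIC)
b=cv2.copyMakeBorder(b,0,a.shape[0]-b.shape[0],0,0,cv2.BORDER_CONSTANT)
cv2.imwrite("pics/crop.png",cv2.cvtColor(np.hstack([a,b])[:, :800],cv2.COLOR_RGB2BGR))
for q in("stand","rail","pawl_tab","prop_mid","tray_in"):
    for n in("side","top"):
        r=cut_out(q,n)
        print(q,n,[(round(x["confidence"],2),np.round(x["rect"],1).tolist()) for x in r][:5])
# orange tab & base & black mass centroids by colour, near stand
for n,(x0,y0,x1,y1) in(("side",(240,170,325,270)),("top",(242,182,332,236))):
    im=ims[n].astype(int);h=cv2.cvtColor(ims[n],cv2.COLOR_RGB2HSV)
    for nm,m in(("orange",(h[...,0]>5)&(h[...,0]<16)&(h[...,1]>200)&(h[...,2]>150)),("black",(h[...,2]<32)),("yellow",(h[...,0]>22)&(h[...,0]<33)&(h[...,1]>150)&(h[...,2]>130)),("grey",(h[...,1]<60)&(h[...,2]>120))):
        k=np.zeros(m.shape,np.uint8);k[y0:y1,x0:x1]=m[y0:y1,x0:x1]
        c,l,s,ce=cv2.connectedComponentsWithStats(k)
        print(n,nm,[(s[i].tolist(),np.round(ce[i],1).tolist()) for i in range(1,c) if s[i][4]>12])
E
```

```text
stand side [(0.94, [356.9, 269.8, 52.9, 63.8]), (0.79, [176.1, 274.2, 93.7, 92.3])]
stand top [(0.7, [279.8, 209.1, 65.8, 41.5]), (0.64, [195.2, 185.3, 69.0, 40.5])]
rail side [(0.94, [361.0, 259.7, 28.7, 43.4]), (0.9, [282.9, 207.9, 32.3, 59.9]), (0.57, [173.2, 251.6, 32.5, 50.1])]
rail top [(0.75, [287.5, 200.1, 14.6, 23.9]), (0.65, [197.8, 175.2, 20.5, 20.3]), (0.61, [298.2, 275.1, 10.5, 15.6])]
pawl_tab side [(0.92, [151.1, 282.6, 47.4, 28.7]), (0.57, [264.3, 241.0, 33.2, 17.2]), (0.57, [350.7, 278.1, 21.8, 23.6]), (0.37, [189.7, 351.5, 41.3, 74.3])]
pawl_tab top [(0.64, [275.9, 281.4, 13.8, 9.9]), (0.55, [168.6, 181.1, 19.0, 6.9]), (0.49, [263.1, 207.7, 28.5, 15.8])]
prop_mid side [(0.84, [263.8, 300.1, 39.4, 47.9]), (0.8, [291.4, 199.2, 44.0, 43.6])]
prop_mid top [(0.63, [232.5, 243.8, 25.4, 42.8]), (0.46, [346.4, 151.4, 23.5, 24.1]), (0.39, [288.9, 199.2, 16.1, 21.5])]
tray_in side [(0.73, [367.9, 200.4, 108.8, 69.0]), (0.17, [262.9, 240.9, 34.3, 17.9])]
tray_in top [(0.9, [396.2, 222.6, 77.8, 76.5]), (0.75, [290.6, 201.5, 14.9, 24.8])]
side orange []
side black []
side yellow [([294, 190, 16, 16, 94], [302.2, 196.5])]
side grey [([265, 179, 16, 14, 111], [271.2, 184.8]), ([308, 199, 5, 8, 29], [309.8, 202.8]), ([261, 229, 6, 5, 25], [263.2, 230.8]), ([269, 233, 53, 37, 744], [295.7, 253.3]), ([284, 243, 4, 4, 13], [285.5, 244.2]), ([250, 248, 24, 11, 144], [262.1, 252.6])]
top orange []
top black [([282, 200, 13, 2, 14], [287.6, 200.9])]
top yellow [([296, 192, 20, 20, 195], [303.8, 201.5]), ([248, 201, 9, 8, 35], [252.3, 205.6]), ([267, 203, 13, 5, 24], [274.5, 205.8])]
top grey [([242, 182, 90, 54, 3511], [285.6, 210.1]), ([296, 199, 7, 8, 14], [300.5, 204.0])]
```

View pics/crop.png

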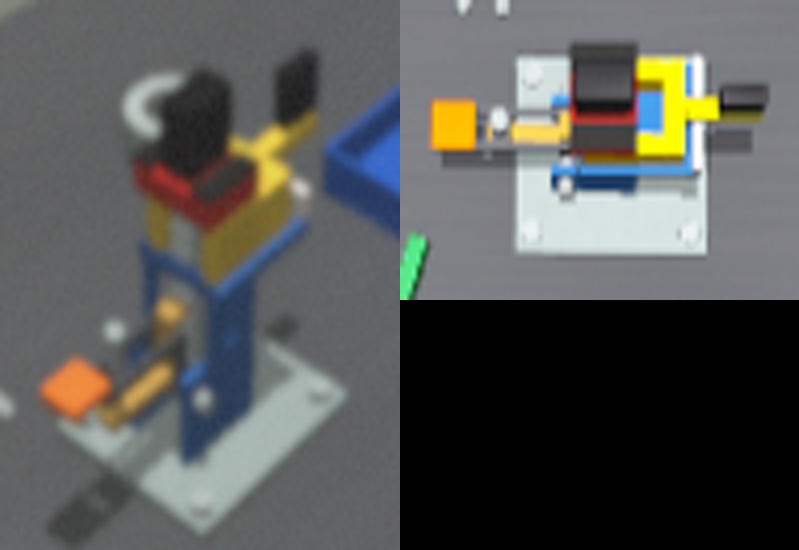

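The crop confirms it: large blue stand, orange tab at top px (252.7,205), yellow prop with its black plate at about (317,200), and a grey base. Now I'll fit the stand pose from the corners.

```bash
python3 - <<'E'
from h import *
from scipy.optimize import least_squares
def t(x,y):return [240+(x-400+.5)/4.2-.5,180+(y+.5)/5-.5]
def s(x,y):return [235+(x+.5)/4-.5,165+(y+.5)/5-.5]
P=[("top",t(516,57),(.06,.062,.008)),("top",t(706,57),(.06,-.075,.008)),("top",t(516,253),(-.06,.062,.008)),("top",t(706,253),(-.06,-.075,.008)),
("top",t(453.5,124),(0,.103,.087)),("top",t(745,98),(0,-.0,0)) ,
("side",s(345,395),(-.06,-.075,.008)),("side",s(202,532),(-.06,.062,.008)),("side",s(76,386),(0,.103,.087)),("top",t(605,72),None)]
P=[p for i,p in enumerate(P) if i not in(5,9)]
def W(x,p):
    c,s_=np.cos(x[2]),np.sin(x[2]);return [x[0]+c*p[0]-s_*p[1],x[1]+s_*p[0]+c*p[1],p[2]]
f=lambda x:np.concatenate([proj(n,W(x,p))-u for n,u,p in P])
r=least_squares(f,[.58,.02,0],loss="soft_l1");x=r.x
print(x,np.degrees(x[2]));print(np.round(f(x).reshape(-1,2),1).tolist())
print("grip top plate tri",tri(s(300,60),t(745,98)))
for nm,p in(("rail_grip_top",(0,0,.105+.038+.0345+.018)),("tab",(0,.103,.087))):print(nm,W(x,p),proj("top",W(x,p)),proj("side",W(x,p)))
# obs: black grip top centre crop (605,72) top
print("obs railgrip top",t(605,76),atz("top",*t(605,76),.1955))
# prop grip plate top z .169
print("obs plate",atz("top",*t(745,97),.169),proj("side",atz("top",*t(745,97),.169)),s(300,60))
m=cut_out("tray_in","top")[0]["rect"];print("tray c",atz("top",m[0],m[1],.03),m)
o=get_obs();R=cv2.Rodrigues(o["tool_rot"])[0];print(np.round(R,3).tolist())
E
```

```text
[ 0.59433877  0.03132023 -0.00237402] -0.13602115226900297
[[0.0, 0.1], [0.1, 0.1], [-0.3, -0.0], [0.5, 0.0], [-0.6, 0.2], [0.6, -0.8], [0.1, -0.1], [-0.7, -0.0]]
grip top plate tri [ 0.59034042 -0.05933295  0.17020715]
rail_grip_top [np.float64(0.5943387705772109), np.float64(0.03132022848700955), 0.19549999999999998] [288.10513197 195.53900703] [283.23255776 182.06047167]
tab [np.float64(0.5945832940943468), np.float64(0.1343199382353849), 0.087] [251.76318328 204.60962843] [252.8786256  241.78898048]
obs railgrip top [288.42857142857144, 194.8] [0.59635088 0.03045827 0.1955    ]
obs plate [ 0.59109323 -0.0594822   0.169     ] [309.44324656 176.91482129] [309.625, 176.6]
tray c [ 0.55262924 -0.28702067  0.03      ] [396.2, 222.6, 77.8, 76.5]
[[0.92, 0.392, 0.0], [0.392, -0.92, -0.0], [-0.0, 0.0, -1.0]]
```

The fit is within 1 px. The stand is at (0.594, 0.031) with yaw about 0, and the plate height triangulates to 0.170 m against 0.169 expected. Moving to hover over the rest's grip.

```bash
python3 -m crank '[{"offset":[0.56,-0.42,-0.02],"twist":[0,0,-66.8]},{"offset":[0.56,-0.42,-0.02],"twist":[0,0,-66.8]},{"offset":[0.56,-0.42,-0.02],"twist":[0,0,-66.8]},{"offset":[0.56,-0.42,-0.02],"twist":[0,0,-66.8]},{"offset":[0.56,-0.42,-0.02],"twist":[0,0,-66.8]},{"offset":[0.56,-0.42,-0.02],"twist":[0,0,-66.8]},{"offset":[0.56,-0.42,-0.02],"twist":[0,0,-66.8]},{"offset":[0.56,-0.42,-0.02],"twist":[0,0,-66.8]},{"offset":[0.56,-0.42,-0.02],"twist":[0,0,-66.8]},{"offset":[0.56,-0.42,-0.02],"twist":[0,0,-66.8]},{"offset":[0.56,-0.42,-0.02],"twist":[0,0,-66.8]},{"offset":[0.56,-0.42,-0.02],"twist":[0,0,-66.8]},{"offset":[0.56,-0.42,-0.02],"twist":[0,0,-66.8]},{"offset":[0.56,-0.42,-0.02],"twist":[0,0,-66.8]},{"offset":[0.56,-0.42,-0.02],"twist":[0,0,-66.8]},{"offset":[0.56,-0.42,-0.02],"twist":[0,0,-66.8]}]' 1
python3 -c "
from h import *
o=get_obs();print(np.round(cv2.Rodrigues(o['tool_rot'])[0],3).tolist(),o['q'])"
```

```text
t: 2.75
tool_pos: [0.5953, 0.0299, 0.2514]
tool_rot: [2.225, 2.217, 0.0]
contact_force: [0.5, -0.2, 0.1]
opening: 0.0854
grip_force: 0.0
[[0.004, 1.0, 0.0], [1.0, -0.004, -0.0], [-0.0, 0.0, -1.0]] [-7.45500413e-02 -2.68569400e-02  1.65968703e+00 -6.16295808e-05
  1.50859414e+00 -7.08251863e-02]
```

```bash
python3 -m crank '[{"offset":[0.001,-0.001,0.04],"twist":[0,0,0]},{"offset":[0.001,-0.001,0.07],"twist":[0,0,0]},{"offset":[0.001,-0.001,0.081],"twist":[0,0,0]},{"offset":[0.001,-0.001,0.081],"twist":[0,0,0]}]' && python3 -m crank '[{"offset":[0,0,0],"twist":[0,0,0]},{"offset":[0,0,0],"twist":[0,0,0]},{"offset":[0,0,0],"twist":[0,0,0]},{"offset":[0,0,0],"twist":[0,0,0]},{"offset":[0,0,0],"twist":[0,0,0]},{"offset":[0,0,0],"twist":[0,0,0]},{"offset":[0,0,0],"twist":[0,0,0]},{"offset":[0,0,0],"twist":[0,0,0]}]' 0 80
```

```text
t: 3.25
tool_pos: [0.5943, 0.0317, 0.17]
tool_rot: [-2.224, -2.218, 0.001]
contact_force: [0.2, -0.2, 0.3]
opening: 0.0856
grip_force: 0.0
t: 4.25
tool_pos: [0.5929, 0.032, 0.1714]
tool_rot: [-2.222, -2.217, 0.005]
contact_force: [-8.3, -0.1, 7.5]
opening: 0.0224
grip_force: 79.2
```

Gripped at about the expected 24 mm. Now lifting three clicks, slowly.

```bash
python3 -m crank '[{"offset":[0,-0.001,-0.006],"twist":[0,0,0]},{"offset":[0,-0.002,-0.012],"twist":[0,0,0]},{"offset":[0,-0.002,-0.018],"twist":[0,0,0]},{"offset":[0,-0.002,-0.024],"twist":[0,0,0]},{"offset":[0,-0.002,-0.03],"twist":[0,0,0]},{"offset":[0,-0.002,-0.035],"twist":[0,0,0]},{"offset":[0,-0.002,-0.039],"twist":[0,0,0]},{"offset":[0,-0.002,-0.039],"twist":[0,0,0]},{"offset":[0,-0.002,-0.039],"twist":[0,0,0]}]'
```

```text
t: 5.38
tool_pos: [0.5927, 0.0319, 0.2068]
tool_rot: [-2.224, -2.218, -0.0]
contact_force: [6.5, 0.8, -9.9]
opening: 0.0221
grip_force: 82.2
```

```bash
python3 -m crank '[{"offset":[0,0,-0.0025],"twist":[0,0,0]},{"offset":[0,0,-0.0025],"twist":[0,0,0]},{"offset":[0,0,-0.0025],"twist":[0,0,0]}]' && python3 -m crank '[{"offset":[0,0,0.004],"twist":[0,0,0]},{"offset":[0,0,0.004],"twist":[0,0,0]},{"offset":[0,0,0.004],"twist":[0,0,0]}]'
```

```text
t: 5.75
tool_pos: [0.5927, 0.0319, 0.2103]
tool_rot: [-2.224, -2.219, -0.0]
contact_force: [4.9, 0.4, -8.0]
opening: 0.0226
grip_force: 82.6
t: 6.12
tool_pos: [0.5928, 0.0319, 0.2078]
tool_rot: [2.224, 2.219, 0.001]
contact_force: [4.1, 0.6, -4.9]
opening: 0.0225
grip_force: 83.0
```

```bash
python3 -m crank '[{"offset":[0,0,0],"twist":[0,0,0]},{"offset":[0,0,0],"twist":[0,0,0]},{"offset":[0,0,0],"twist":[0,0,0]},{"offset":[0,0,0],"twist":[0,0,0]},{"offset":[0,0,-0.04],"twist":[0,0,0]},{"offset":[0,0,-0.09],"twist":[0,0,0]},{"offset":[-0.05,0,-0.09],"twist":[0,0,0]},{"offset":[-0.0915,-0.001,-0.09],"twist":[0,0,0]},{"offset":[-0.0915,-0.001,-0.06],"twist":[0,0,0]},{"offset":[-0.0915,-0.001,-0.06],"twist":[0,0,0]}]' 1
python3 - <<'E'
from h import *
a=get_image("side");b=get_image("top")
a=cv2.resize(a[150:275,235:335],None,fx=4,fy=4,interpolation=cv2.INTER_CUBIC)
b=cv2.resize(b[180:240,240:335],None,fx=4,fy=4,interpolation=cv2.INTER_CUBIC)
b=cv2.copyMakeBorder(b,0,a.shape[0]-b.shape[0],0,0,cv2.BORDER_CONSTANT)
cv2.imwrite("pics/c2.png",cv2.cvtColor(np.hstack([a,b]),cv2.COLOR_RGB2BGR))
# expected crosshead underside -y/-x corner at 0.0705
for z in(.0465,.0585,.0705):
    p=proj("side",(.593-.03,.0315+.022,.105+z));print(z,(p-[235,150])*4)
E
```

```text
t: 7.38
tool_pos: [0.5898, -0.0597, 0.2649]
tool_rot: [-2.221, -2.215, 0.005]
contact_force: [-0.5, -1.1, 0.4]
opening: 0.0856
grip_force: 0.0
0.0465 [209.27415014 231.03551165]
0.0585 [209.32610108 213.14594903]
0.0705 [209.37873403 195.02153423]
```

View pics/c2.png

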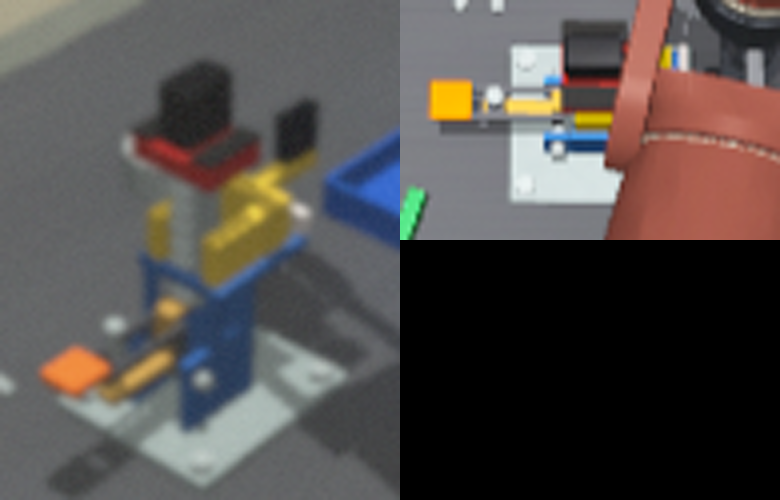

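The rest hangs at 0.0705: the crosshead corner is at crop (208,188), and 195 was expected. The prop is unmoved. Descending on its plate and gripping gently.

```bash
python3 -m crank '[{"offset":[0,0,0.05],"twist":[0,0,0]},{"offset":[0,0,0.1],"twist":[0,0,0]},{"offset":[0,0,0.125],"twist":[0,0,0]},{"offset":[0,0,0.132],"twist":[0,0,0]},{"offset":[0,0,0.132],"twist":[0,0,0]},{"offset":[0,0,0.132],"twist":[0,0,0]}]' && python3 -m crank '[{"offset":[0,0,0],"twist":[0,0,0]},{"offset":[0,0,0],"twist":[0,0,0]},{"offset":[0,0,0],"twist":[0,0,0]},{"offset":[0,0,0],"twist":[0,0,0]},{"offset":[0,0,0],"twist":[0,0,0]},{"offset":[0,0,0],"twist":[0,0,0]},{"offset":[0,0,0],"twist":[0,0,0]},{"offset":[0,0,0],"twist":[0,0,0]}]' 0 60
```

```text
t: 8.22
tool_pos: [0.5928, -0.0597, 0.1383]
tool_rot: [2.221, 2.217, 0.003]
contact_force: [0.8, -0.9, 1.0]
opening: 0.085
grip_force: 0.0
t: 9.22
tool_pos: [0.5914, -0.0596, 0.1359]
tool_rot: [2.224, 2.219, 0.0]
contact_force: [0.2, 0.5, 0.4]
opening: 0.0111
grip_force: 58.7
```

```bash
python3 -m crank '[{"offset":[0,0,-0.007],"twist":[0,0,0]},{"offset":[0,0,-0.015],"twist":[0,0,0]},{"offset":[0,0,-0.022],"twist":[0,0,0]},{"offset":[0,0,-0.027],"twist":[0,0,0]},{"offset":[0,0,-0.027],"twist":[0,0,0]},{"offset":[0,0,-0.027],"twist":[0,0,0]}]'
python3 - <<'E'
from h import *
a=get_image("side")
cv2.imwrite("pics/c3.png",cv2.cvtColor(cv2.resize(a[150:275,235:385],None,fx=4,fy=4,interpolation=cv2.INTER_CUBIC),cv2.COLOR_RGB2BGR))
E
```

```text
t: 9.98
tool_pos: [0.5912, -0.0595, 0.1626]
tool_rot: [-2.224, -2.219, 0.0]
contact_force: [-0.1, -0.0, -1.0]
opening: 0.0113
grip_force: 58.5
```

View pics/c3.png

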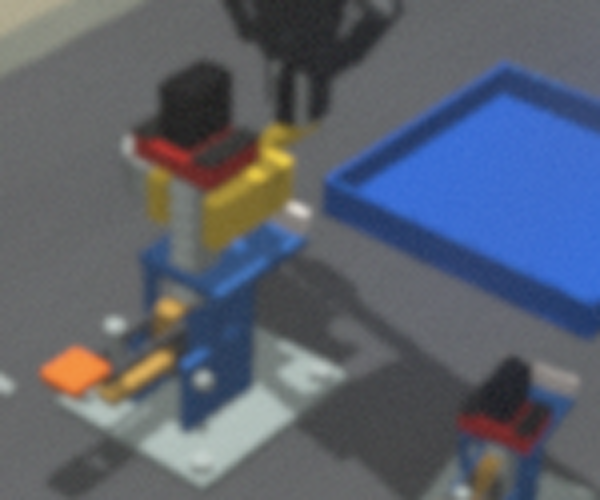

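The prop hangs level, lifted about 27 mm, and is clear of both the white lip (crop 297,208) and the crosshead. Drawing it out and taking it to the tray.

```bash
python3 -m crank '[{"offset":[-0.015,0,0],"twist":[0,0,0]},{"offset":[-0.04,0,0],"twist":[0,0,0]},{"offset":[-0.07,0,0],"twist":[0,0,0]},{"offset":[-0.1,0,0],"twist":[0,0,0]},{"offset":[-0.13,0,0],"twist":[0,0,0]},{"offset":[-0.17,-0.01,0],"twist":[0,0,0]},{"offset":[-0.21,-0.02,0],"twist":[0,0,0]},{"offset":[-0.25,-0.038,0],"twist":[0,0,0]},{"offset":[-0.272,-0.038,0],"twist":[0,0,0]},{"offset":[-0.272,-0.038,0.03],"twist":[0,0,0]},{"offset":[-0.272,-0.038,0.07],"twist":[0,0,0]},{"offset":[-0.272,-0.038,0.1],"twist":[0,0,0]},{"offset":[-0.272,-0.038,0.118],"twist":[0,0,0]},{"offset":[-0.272,-0.038,0.122],"twist":[0,0,0]},{"offset":[-0.272,-0.038,0.125],"twist":[0,0,0]},{"offset":[-0.272,-0.038,0.125],"twist":[0,0,0]}]'
```

```text
t: 12.02
tool_pos: [0.5536, -0.332, 0.0391]
tool_rot: [2.222, 2.218, 0.001]
contact_force: [0.6, 0.7, -0.6]
opening: 0.0109
grip_force: 58.5
```

```bash
python3 -m crank '[{"offset":[0,0,0.0015],"twist":[0,0,0]},{"offset":[0,0,0.003],"twist":[0,0,0]},{"offset":[0,0,0.003],"twist":[0,0,0]},{"offset":[0,0,0.003],"twist":[0,0,0]}]'
```

```text
t: 12.52
tool_pos: [0.5529, -0.3315, 0.035]
tool_rot: [2.224, 2.219, 0.0]
contact_force: [0.1, 0.4, -0.4]
opening: 0.0114
grip_force: 58.8
```

```bash
python3 -m crank '[{"offset":[0,0,0],"twist":[0,0,0]},{"offset":[0,0,0],"twist":[0,0,0]},{"offset":[0,0,0],"twist":[0,0,0]},{"offset":[0,0,0],"twist":[0,0,0]},{"offset":[0,0,-0.04],"twist":[0,0,0]},{"offset":[0,0,-0.08],"twist":[0,0,0]},{"offset":[0,0,-0.14],"twist":[0,0,0]},{"offset":[0,0,-0.2],"twist":[0,0,0]},{"offset":[0,0,-0.26],"twist":[0,0,0]},{"offset":[0,0,-0.26],"twist":[0,0,0]}]' 1
python3 - <<'E'
from h import *
a=get_image("side");b=get_image("top")
a=cv2.resize(a[150:275,235:435],None,fx=3,fy=3,interpolation=cv2.INTER_CUBIC)
cv2.imwrite("pics/c4.png",cv2.cvtColor(a,cv2.COLOR_RGB2BGR))
h=cv2.cvtColor(b,cv2.COLOR_RGB2HSV)
m=(h[...,0]>22)&(h[...,0]<33)&(h[...,1]>130)&(h[...,2]>110);m[:,:355]=0;m[:,440:]=0
v,u=np.nonzero(m);print(len(u),u.min() if len(u) else 0,u.mean(),v.mean(),atz("top",u.mean(),v.mean(),.035))
E
```

```text
t: 13.78
tool_pos: [0.555, -0.3331, 0.3034]
tool_rot: [2.214, 2.21, 0.003]
contact_force: [-0.2, 0.7, 0.4]
opening: 0.0853
grip_force: 0.0
290 375 389.94827586206895 222.0448275862069 [ 0.5533572  -0.26772094  0.035     ]
```

View pics/c4.png

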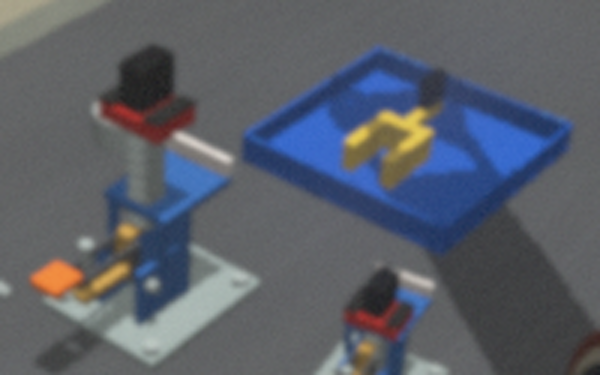

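The prop stands near the middle of the tray and the rest is still up. Moving over the tab with the fingers shut.

```bash
python3 -m crank '[{"offset":[0.47,0.041,0],"twist":[0,0,0]},{"offset":[0.47,0.041,0],"twist":[0,0,0]},{"offset":[0.47,0.041,0],"twist":[0,0,0]},{"offset":[0.47,0.041,0],"twist":[0,0,0]},{"offset":[0.47,0.041,0],"twist":[0,0,0]},{"offset":[0.47,0.041,0],"twist":[0,0,0]},{"offset":[0.47,0.041,0],"twist":[0,0,0]},{"offset":[0.47,0.041,0],"twist":[0,0,0]},{"offset":[0.47,0.041,0],"twist":[0,0,0]},{"offset":[0.47,0.041,0],"twist":[0,0,0]},{"offset":[0.47,0.041,0.05],"twist":[0,0,0]},{"offset":[0.47,0.041,0.1],"twist":[0,0,0]},{"offset":[0.47,0.041,0.15],"twist":[0,0,0]},{"offset":[0.47,0.041,0.18],"twist":[0,0,0]},{"offset":[0.47,0.041,0.185],"twist":[0,0,0]},{"offset":[0.47,0.041,0.185],"twist":[0,0,0]}]' 0 30
```

```text
t: 15.88
tool_pos: [0.5952, 0.1376, 0.1105]
tool_rot: [2.225, 2.217, 0.001]
contact_force: [-0.2, -1.1, 0.1]
opening: -0.0001
grip_force: 0.0
```

```bash
python3 -m crank '[{"offset":[0,0,0.012],"twist":[0,0,0]},{"offset":[0,0,0.019],"twist":[0,0,0]},{"offset":[0,0,0.022],"twist":[0,0,0]},{"offset":[0,0,0.025],"twist":[0,0,0]},{"offset":[0,0,0.028],"twist":[0,0,0]},{"offset":[0,0,0.030],"twist":[0,0,0]},{"offset":[0,0,0.030],"twist":[0,0,0]},{"offset":[0,0,0.030],"twist":[0,0,0]}]'
```

```text
t: 16.88
tool_pos: [0.5949, 0.1384, 0.0799]
tool_rot: [2.224, 2.219, 0.0]
contact_force: [-0.1, 2.1, 0.8]
opening: -0.0
grip_force: 0.5
```

```bash
python3 -m crank '[{"offset":[0,0,0.001],"twist":[0,0,0]},{"offset":[0,0,0.002],"twist":[0,0,0]},{"offset":[0,0,0.003],"twist":[0,0,0]},{"offset":[0,0,0.003],"twist":[0,0,0]}]'
```

```text
t: 17.38
tool_pos: [0.5947, 0.1384, 0.0767]
tool_rot: [-2.224, -2.219, 0.0]
contact_force: [0.6, 0.4, 0.5]
opening: -0.0
grip_force: 0.6
```

Still in the free play (about 1 N), so I'll continue in 2 mm steps, reading the force each time.

```bash
python3 -m crank '[{"offset":[0,0,0.001],"twist":[0,0,0]},{"offset":[0,0,0.002],"twist":[0,0,0]},{"offset":[0,0,0.003],"twist":[0,0,0]},{"offset":[0,0,0.003],"twist":[0,0,0]}]' | grep -E "pos|contact"
```

```text
tool_pos: [0.5948, 0.1387, 0.0741]
contact_force: [-0.7, 2.4, 2.0]
```

```bash
python3 -m crank '[{"offset":[0,0,0.001],"twist":[0,0,0]},{"offset":[0,0,0.002],"twist":[0,0,0]},{"offset":[0,0,0.002],"twist":[0,0,0]}]'  | grep -E "pos|contact"
```

```text
tool_pos: [0.5949, 0.1391, 0.0728]
contact_force: [-2.6, 2.4, 6.7]
```

```bash
python3 -m crank '[{"offset":[0,0,0.001],"twist":[0,0,0]},{"offset":[0,0,0.002],"twist":[0,0,0]},{"offset":[0,0,0.002],"twist":[0,0,0]}]'  | grep -E "pos|contact"
```

```text
tool_pos: [0.5949, 0.1396, 0.071]
contact_force: [-2.7, 6.0, 6.7]
```

```bash
python3 -m crank '[{"offset":[0,0,0.001],"twist":[0,0,0]},{"offset":[0,0,0.0015],"twist":[0,0,0]},{"offset":[0,0,0.0015],"twist":[0,0,0]}]'  | grep -E "pos|contact"
```

```text
tool_pos: [0.595, 0.14, 0.0697]
contact_force: [-2.5, 6.0, 8.1]
```

```bash
python3 -m crank '[{"offset":[0.001,0,0.001],"twist":[0,0,0]},{"offset":[0.002,0,0.0015],"twist":[0,0,0]},{"offset":[0.002,0,0.0015],"twist":[0,0,0]}]'  | grep -E "pos|contact"
python3 - <<'E'
from h import *
for n in("top","side"):
    r=cut_out("rail",n) if get_image(n) is not None else 0;print(n,[(round(x["confidence"],2),np.round(x["rect"],1).tolist()) for x in r])
for z in(.0105,.0345,.0705,0):
    print(z,proj("top",(.593,.0315,.105+.056+z)),proj("side",(.593,.0315,.105+.056+z)))
E
```

```text
tool_pos: [0.5949, 0.1409, 0.0672]
contact_force: [-1.9, 3.3, 4.6]
top [(0.64, [289.5, 196.9, 18.3, 29.2]), (0.63, [197.6, 177.7, 19.8, 23.3]), (0.5, [297.1, 276.9, 10.5, 20.3])]
side [(0.76, [359.0, 256.6, 23.0, 34.8]), (0.75, [282.1, 195.9, 33.9, 61.3]), (0.7, [365.2, 193.9, 34.2, 37.4]), (0.63, [172.8, 252.7, 31.5, 52.9]), (0.61, [211.7, 236.3, 54.3, 34.6])]
0.0105 [287.9887032 198.1532643] [283.65242577 191.35766528]
0.0345 [288.03865634 196.03070219] [283.6308236  182.29828712]
0.0705 [288.11686932 192.70734889] [283.59735464 168.26229478]
0 [287.96737238 199.05963385] [283.66170465 195.24897889]
```

The force dropped, so the teeth may have come free. Holding and watching the rest.

```bash
python3 -m crank '[{"offset":[0,0,0.0005],"twist":[0,0,0]},{"offset":[0,0,0.0005],"twist":[0,0,0]},{"offset":[0,0,0.0005],"twist":[0,0,0]},{"offset":[0,0,0.0005],"twist":[0,0,0]}]'  | grep -E "pos|contact"
python3 - <<'E'
from h import *
a=get_image("side");b=get_image("top")
h=cv2.cvtColor(a,cv2.COLOR_RGB2HSV);m=((h[...,0]<6)|(h[...,0]>174))&(h[...,1]>160)&(h[...,2]>70);m[:,:262]=0;m[:,312:]=0;m[:150]=0;m[235:]=0
v,u=np.nonzero(m);print(len(v),v.mean(),u.mean())
for z in(0,.0105,.0345,.0465,.0585,.0705):print(z,proj("side",(.563,.0535,.113+z)))
a=cv2.resize(a[150:275,200:335],None,fx=4,fy=4,interpolation=cv2.INTER_CUBIC)
cv2.imwrite("pics/c5.png",cv2.cvtColor(a,cv2.COLOR_RGB2BGR))
E
```

```text
tool_pos: [0.5949, 0.1402, 0.0664]
contact_force: [-0.3, 1.3, 3.5]
57 193.43859649122808 278.56140350877195
0 [287.27798153 221.72453652]
0.0105 [287.28887754 217.97244248]
0.0345 [287.31424561 209.23682427]
0.0465 [287.32717724 204.78375122]
0.0585 [287.34027828 200.27234634]
0.0705 [287.35355205 195.70145594]
```

View pics/c5.png

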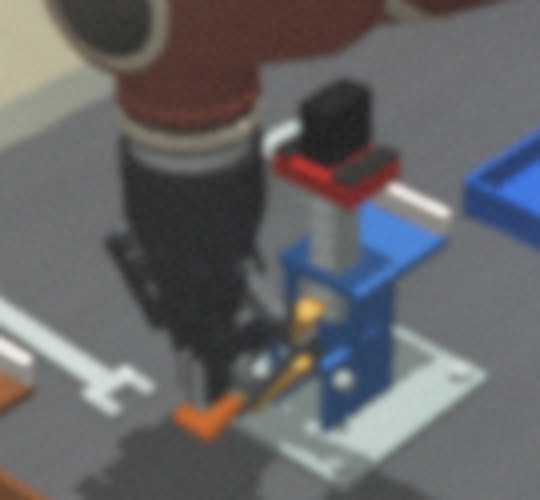

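The crosshead corner is now about 4 px lower (crop 347,207), so the rest is sinking. The finger is on the orange tab at (205,415). I'll hold still.

```bash
cat > m.py <<'E'
from h import *
a=get_image("side")
h=cv2.cvtColor(a,cv2.COLOR_RGB2HSV);m=((h[...,0]<6)|(h[...,0]>174))&(h[...,1]>160)&(h[...,2]>70);m[:,:262]=0;m[:,312:]=0;m[:150]=0;m[235:]=0
v,u=np.nonzero(m);print(len(v),v.mean(),u.mean())
E
python3 -m crank '[{"offset":[0,0,0],"twist":[0,0,0]},{"offset":[0,0,0],"twist":[0,0,0]},{"offset":[0,0,0],"twist":[0,0,0]},{"offset":[0,0,0],"twist":[0,0,0]},{"offset":[0,0,0],"twist":[0,0,0]},{"offset":[0,0,0],"twist":[0,0,0]},{"offset":[0,0,0],"twist":[0,0,0]},{"offset":[0,0,0],"twist":[0,0,0]}]'  | grep -E "pos|contact"; python3 m.py
python3 -m crank '[{"offset":[0,0,0],"twist":[0,0,0]},{"offset":[0,0,0],"twist":[0,0,0]},{"offset":[0,0,0],"twist":[0,0,0]},{"offset":[0,0,0],"twist":[0,0,0]},{"offset":[0,0,0],"twist":[0,0,0]},{"offset":[0,0,0],"twist":[0,0,0]},{"offset":[0,0,0],"twist":[0,0,0]},{"offset":[0,0,0],"twist":[0,0,0]}]'  | grep -E "pos|contact"; python3 m.py
python3 -m crank '[{"offset":[0,0,0],"twist":[0,0,0]},{"offset":[0,0,0],"twist":[0,0,0]},{"offset":[0,0,0],"twist":[0,0,0]},{"offset":[0,0,0],"twist":[0,0,0]},{"offset":[0,0,0],"twist":[0,0,0]},{"offset":[0,0,0],"twist":[0,0,0]},{"offset":[0,0,0],"twist":[0,0,0]},{"offset":[0,0,0],"twist":[0,0,0]}]'  | grep -E "pos|contact"; python3 m.py
```

```text
tool_pos: [0.5948, 0.1403, 0.0665]
contact_force: [0.1, 0.4, 4.6]
58 206.74137931034483 278.82758620689657
tool_pos: [0.5948, 0.1403, 0.0663]
contact_force: [0.0, 0.3, 2.8]
49 214.24489795918367 277.7551020408163
tool_pos: [0.5948, 0.1404, 0.0663]
contact_force: [0.0, -0.6, 2.3]
49 214.0612244897959 277.3469387755102
```

```bash
python3 - <<'E'
from h import *
a=get_image("side")
s=5
a=cv2.resize(a[180:270,240:340],None,fx=s,fy=s,interpolation=cv2.INTER_CUBIC)
for z,c in((0,(0,255,0)),(.0105,(255,0,255))):
    for p in((-.03,.022),(-.03,-.022),(.03,.022)):
        q=(proj("side",(.593+p[0],.0315+p[1],.105+z))-[240,180]+.5)*s
        cv2.circle(a,tuple(int(k) for k in q),3,c,-1)
cv2.imwrite("pics/c6.png",cv2.cvtColor(a,cv2.COLOR_RGB2BGR))
E
```

```text
(no output)
```

View pics/c6.png

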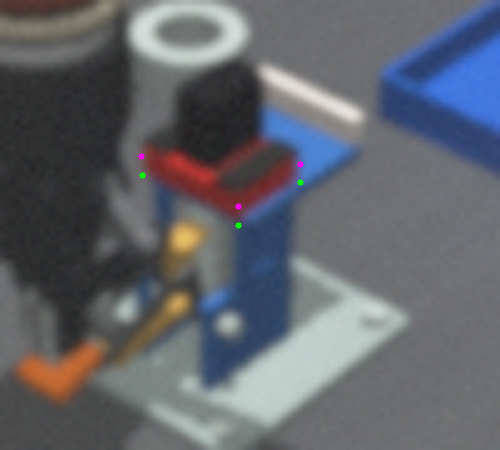

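```bash
python3 - <<'E'
from h import *
s0=cv2.cvtColor(cv2.imread("pics/side0.png"),cv2.COLOR_BGR2RGB);cur=get_image("side")
c3=cv2.cvtColor(cv2.imread("pics/c3.png"),cv2.COLOR_BGR2RGB);hi=np.zeros_like(s0);hi[150:275,235:385]=cv2.resize(c3,(150,125),interpolation=cv2.INTER_AREA)
T=s0[180:219,273:301]
for nm,im in(("start",s0),("0.0705",hi),("now",cur)):
    # mask: crop template crosshead+grip
    r=cv2.matchTemplate(im[155:260,268:306],T,cv2.TM_CCOEFF_NORMED);_,v,_,l=cv2.minMaxLoc(r);y=l[1];x=l[0]
    c=r[y-1:y+2,x];sub=(c[0]-c[2])/(2*(c[0]-2*c[1]+c[2])) if len(c)==3 else 0
    print(nm,v,155+y+sub,268+x)
for z in(0,.0105,.0345,.0705):print(z,proj("side",(.58,.04,.15+z)))
E
```

```text
start 0.999999463558197 180.00568 273
0.0705 0.7644495368003845 166.07242 273
now 0.5685103535652161 191.91849 272
0 [285.5262222  202.93959787]
0.0105 [285.52733908 199.06955947]
0.0345 [285.52993958 190.05878044]
0.0705 [285.53396936 176.09550938]
```

Calibrated against the earlier frames, the rest reads about 0.002 ± 0.003, so it is fully down: the next hold at 0.0105 doesn't fit. Releasing the tab slowly and backing away.

```bash
python3 -m crank '[{"offset":[0,0,-0.004],"twist":[0,0,0]},{"offset":[0,0,-0.009],"twist":[0,0,0]},{"offset":[0,0,-0.015],"twist":[0,0,0]},{"offset":[0,0,-0.022],"twist":[0,0,0]},{"offset":[0,0,-0.03],"twist":[0,0,0]},{"offset":[0,0,-0.06],"twist":[0,0,0]},{"offset":[0,0,-0.12],"twist":[0,0,0]},{"offset":[0,0,-0.18],"twist":[0,0,0]},{"offset":[-0.05,0,-0.23],"twist":[0,0,0]},{"offset":[-0.11,0,-0.23],"twist":[0,0,0]},{"offset":[-0.17,0,-0.23],"twist":[0,0,0]},{"offset":[-0.23,0,-0.23],"twist":[0,0,0]},{"offset":[-0.23,0,-0.23],"twist":[0,0,0]},{"offset":[-0.23,0,-0.23],"twist":[0,0,0]}]'
python3 - <<'E'
from h import *
s=5;a=get_image("side")
a=cv2.resize(a[170:270,240:370],None,fx=s,fy=s,interpolation=cv2.INTER_CUBIC)
for p,c in(((.594,.134,.087),(0,255,0)),((.563,.0535,.105),(0,255,0)),((.563,.0535,.1155),(255,0,255))):
    q=(proj("side",p)-[240,170]+.5)*s;cv2.circle(a,tuple(int(k) for k in q),3,c,-1)
cv2.imwrite("pics/c7.png",cv2.cvtColor(a,cv2.COLOR_RGB2BGR))
E
```

```text
t: 25.18
tool_pos: [0.5942, -0.0893, 0.2964]
tool_rot: [-2.224, -2.218, -0.001]
contact_force: [-0.3, 0.3, 0.1]
opening: -0.0002
grip_force: 0.0
```

View pics/c7.png

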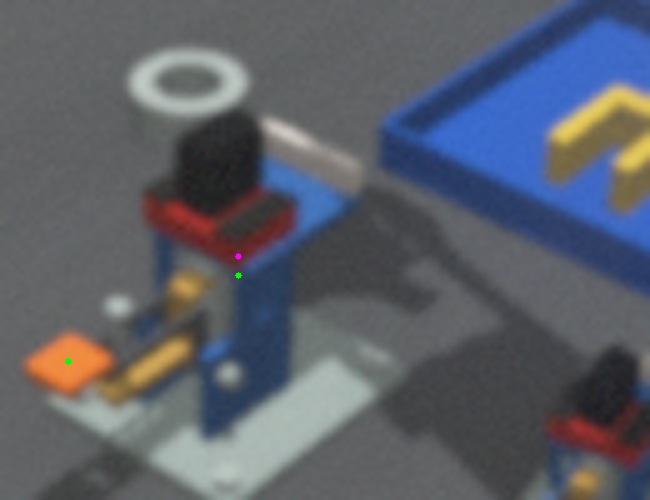

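Tab is back up at (68,362), on its predicted rest spot. One unoccluded numeric check of the rest's height before I hand in.

```bash
python3 - <<'E'
from h import *
s0=cv2.cvtColor(cv2.imread("pics/side0.png"),cv2.COLOR_BGR2RGB)
T=s0[179:214,268:297]
for k in range(4):
    im=get_image("side");o=[]
    for (y0,y1,x0,x1) in((179,214,268,297),(192,216,268,297),(179,198,274,295)):
        r=cv2.matchTemplate(im[y0:y1+25,x0-2:x1+2],s0[y0:y1,x0:x1],cv2.TM_CCOEFF_NORMED);_,v,_,l=cv2.minMaxLoc(r)
        y,x=l[1],l[0];c=r[y-1:y+2,x];o.append((round(v,2),round(float(y+(c[0]-c[2])/(2*(c[0]-2*c[1]+c[2]))),2)))
    print(o)
E
```

```text
[(0.67, 12.26), (0.64, 11.67), (0.79, 12.89)]
[(0.67, 12.27), (0.65, 11.66), (0.8, 12.87)]
[(0.67, 12.27), (0.65, 11.65), (0.8, 12.89)]
[(0.67, 12.26), (0.65, 11.65), (0.79, 12.87)]
```

The black grip has dropped 12.9 px, exactly what fully down predicts (9.0 would mean it hung at 0.0105). Handing in.

```bash
python3 -c "
from station import *
print(finish_job())"
```

```text
the job is handed in; nothing more can be done
None
```

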